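# Hold a bottle in the labelling cradle

### The arm

A 6-joint arm with a two-finger parallel gripper is mounted at the origin on the work surface. World frame = base frame: x ahead of the robot, y to its left, z up, the work surface at z = 0. Lengths are in m, angles in rad, forces in N, time in s.
With the tool pointing down it reaches from about 0.3 to 0.775 m from the base axis. Payload 14.6 kg.
Tool frame: the origin (TCP) lies at the very end of the fingers, on their centre line; the grasp point (between the pads) lies 19 mm behind it; z points along the fingers, y is the direction in which the jaws open and shut (so a half turn about z gives the same grasp; the last joint's range is limited). The gripper opens to 94 mm and grips with 3 to 60 N. Pads are 16 mm wide; open, the fingers measure 119 mm over their backs; the gripper's body (75 mm by 177 mm) begins 78 mm behind the grasp point.
Start: joints at [1.16, 0.3, 1.521, -0, 1.321, -0.067], TCP at [0.185, 0.518, 0.205] pointing down, gripper open.
Joint ranges: [-3.03, 3.03], [-0.79, 2.21], [0.23, 2.52], [-1.04, 4.18], [0, 3.07], [-2.55, 2.55]. Speed limits (rad/s): [2.22, 2.22, 2.57, 3.14, 3.14, 3.14].

### API

Orientations are given as a unit quaternion [w, x, y, z].
In Python, from station import * gives the robot as it stands.
- The arm moves only by the tool carry_out, never from a script. Its argument "series" is a list of rows, each a list of 3 entries, a list of its own where there are three numbers: the shift along the world's x, y, z in m, then the turn, a rotation vector about the world's x, y, z in degrees, then the opening in per cent of the stroke, from 0 (shut) to 100 (fully open). In form: [[[tx, ty, tz], [ax, ay, az], grip], ...]. A call has 1 to 8 rows; each row shifts and turns the commanded pose from where the row before left it; what a row does not reach is not made up. A row lasts 1/10 s, in which the tool goes at most 50 mm and 8.59 degrees, less where a joint would pass 70% of its speed; a pose out of reach is approached as far as the arm can. A call is refused whole if a number of a shift passes 0.05 or a number of a turn 8.59, either way. A call with a gripper value outside its range is refused whole. The fingers move at their own pace and stop on an object; "squeeze" is the grip in N (left out, the last holds). Time passes only in rows, so rows that do not move let the fingers close. It gives the time, the measured TCP pose, the force and the opening at its end, in the units of the state.
- state(): the state, without advancing time (a new reading comes with each control period).
- grab_frame(name): name is "side" or "top" or "wrist"; returns (picture, depth): 384x512x3 uint8, blue, green, red; 384x512 float32, m along the optical axis (not along the pixel's ray), 0 where there is no reading.
- camera_info(name): a dict with "camera_matrix" (3x3 intrinsics, pixels), "k1" (the pictures are not rectified: a ray, as slopes to the right and down, at radius r is drawn at 1 + k1 r^2 times it, then the intrinsics apply), "R" (3x3) and "t" (3): a world point X has camera coordinates R X + t. Camera axes: x right, y down, z forward; pixel columns grow to the right and rows downward; lengths in m; the calibration is good to about 2 mm. A picture is of the moment at which its call begins: read the wrist's pose just before it. camera_info takes no time and is no camera call; for the wrist camera it gives the pose at the moment of the call.
- hand_in(): hands the job in, once; it reports no verdict.
The state is a dict: "clock": time; "joint_pos": joint angles; "qd": joint speeds; "tau": joint torques, N m; "tool_pos": TCP position; "ee_rot": TCP orientation; "wrist_force": force on the tool from outside, world axes, zero at the start; "torque": the same for the moment, N m; "gripper_width": finger opening in m.
Only numpy, scipy, OpenCV 4.12 (cv2) and the standard library are available. Lean on these libraries where they do the work, as an engineer would, in place of code of your own. Each camera call takes 0.05 s, during which the arm holds its last target.

### The job

Gently lay the empty long-neck bottle on its side in the two V saddles of the labelling cradle, its base towards the rubber buffer. Then push it lengthwise so that its base presses on the buffer with a steady force of about 10 N, and finish while still holding it pressed like that with the fingers at its neck or cap, so that its body is free for me to fasten the label on. Leave the jar, the cup and the label roll where they are.

Things in the scene. Friction and masses are not known exactly. Their poses are not given: they have to be found in the camera images.
- bottle: Empty long-neck brown glass bottle, about 0.2 kg, at first upright on the table; the only tall, narrow thing there. Origin: centre of its base; z runs along the bottle to the cap. Height 205 mm. Round body 55 mm in diameter from the base to 118 mm, shoulder narrowing from 118 to 150 mm, straight neck 27 mm in diameter from 150 to 191 mm. Balance point about 75 mm from the base.
- bottle_cap (a point): Centre of the top of the bottle's metal screw cap, on its axis, 205 mm from the base. The cap is 29 mm in diameter and 14 mm long.
- cradle: Labelling cradle, fixed to the table: aluminium base plate 190 x 110 mm (top 14 mm above the table), two white V saddles, an upright stop plate. Origin: centre of the plate's underside, at table height; x runs lengthwise from the stop plate to the open end, z up. The stop plate (90 mm wide, 100 mm high) spans x = -95 to -85 mm. A low straight edge (26 mm high) lies along y = 53 mm.
- cradle_seat (a point): Point midway between the two saddles on the line where the bottle's axis comes to lie (cradle x = 0, y = 0, 62 mm above the table); axes as the cradle's; cap goes towards +x. The saddles span x = -49 to -29 mm and 19 to 46 mm, are 72 mm wide with tops 51 mm and the bottom of the 90 degree V 23 mm above the table. Beyond x = 95 mm only the table is under the neck.
- buffer: Soft black rubber buffer, a disc 40 mm in diameter on the stop plate, facing the open end. Origin: centre of its face, on the bottle's axis (cradle x = -69 mm, 62 mm above the table) while not pressed; x as the cradle's. It gives 1 mm for every 3 N, so 3.3 mm at 10 N, and is fully squashed at 6 mm. The bottle's rubbing in the saddles takes up 1 to 4 N of a push, more if it is pressed down.
- jar: Squat jar with a metal lid, 68 mm in diameter, 80 mm high, standing near the bottle; a bystander. Origin: centre of its underside.
- cup: Open steel cup, 72 mm in diameter at the rim, 85 mm high, standing near the bottle; a bystander. Origin: centre of its underside.
- label_roll: Roll of white paper labels, a ring 90 mm in diameter and 60 mm high, lying flat beside the cradle; a bystander. Origin: centre of its underside.

How it is judged:
By the outcome, as a careful person would: the job done as asked, in the order asked, and still so for the second after the job is handed in, while the arm keeps its last pose, push and grip.
It also fails if it takes over 64 s, if anything falls off the work surface, if the arm or the gripper's body presses on something with over 40 N, if the wrist force passes 120 N, or if a joint passes its speed limit or range.

## Working session

There is one attempt and no reset: what is moved stays moved. The work goes in short steps, Python scripts to look and compute and a tool call to move; the robot and the scene stay as the last step left them, time stands still between calls to the robot, and variables do not carry over. Pictures are saved under pics/ and viewed, and the job is handed in when it is done.

Besides the shell and the picture viewer there is one more tool, called after "Request:" by a JSON object that holds its "method" and its "body". carry_out: Moves the arm, as the interface text tells. Its arguments: {"type":"object","properties":{"series":{"type":"array","items":{"type":"array"}},"squeeze":{"type":"number"}},"required":["series"]}

```bash
mkdir -p pics; ls; python3 - <<'E'
from station import *
import cv2
print(state())
for n in ["side","top","wrist"]:
    ci=camera_info(n); print(n,ci)
    p,d=grab_frame(n); cv2.imwrite(f"pics/{n}0.png",p)
    import numpy as np; np.save(f"pics/{n}0.npy",d)
E
```

```text
pics
{'clock': 0.0, 'joint_pos': array([ 1.16037841e+00,  3.00516727e-01,  1.52157656e+00, -2.61140637e-05,
        1.32071775e+00, -6.66049930e-02]), 'qd': array([ 0.00086874, -0.00299124, -0.00053927, -0.00087373, -0.00191613,
       -0.00081966]), 'tau': array([ 6.46163589e-04, -5.31802905e+01, -3.52740061e+01,  7.08806422e-02,
        2.44899967e-02, -1.31711677e-04]), 'tool_pos': array([0.18529856, 0.5175621 , 0.20486322]), 'ee_rot': array([-1.31633721e-04,  1.71057799e-01,  9.85260807e-01, -5.94930388e-04]), 'wrist_force': array([ 0.60137267, -0.13041306,  0.3407206 ]), 'torque': array([-0.02893089,  0.03956306,  0.01392444]), 'gripper_width': 0.09374169930879465}
side {'camera_matrix': array([[469.43593571,   0.        , 258.61824402],
       [  0.        , 469.43593571, 196.07273009],
       [  0.        ,   0.        ,   1.        ]]), 'k1': -0.16210182362547598, 'R': array([[ 0.85332824, -0.52131324,  0.00796381],
       [-0.35055269, -0.58498612, -0.73137135],
       [ 0.38593229,  0.62130809, -0.68193293]]), 't': array([-0.38131816,  0.29160104,  1.24627439])}
top {'camera_matrix': array([[347.21931093,   0.        , 251.46241608],
       [  0.        , 347.21931093, 191.07663778],
       [  0.        ,   0.        ,   1.        ]]), 'k1': -0.055069745680900783, 'R': array([[-0.02099484, -0.99891043, -0.04167937],
       [-0.99099906,  0.02630531, -0.13125886],
       [ 0.13221223,  0.03854846, -0.99047158]]), 't': array([0.07507662, 0.47862532, 0.92658159])}
wrist {'camera_matrix': array([[293.87485169,   0.        , 260.4908906 ],
       [  0.        , 293.87485169, 194.32868607],
       [  0.        ,   0.        ,   1.        ]]), 'k1': -0.05140290120640575, 'R': array([[ 3.37398792e-01,  9.41361807e-01, -5.83063684e-05],
       [ 9.09024623e-01, -3.25792544e-01,  2.59871993e-01],
       [ 2.44614573e-01, -8.77334986e-02, -9.65643073e-01]]), 't': array([-0.55074555, -0.0281526 ,  0.3903365 ])}
```

View pics/side0.png

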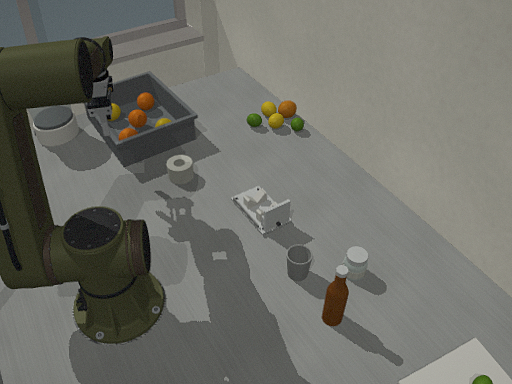

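View pics/top0.png

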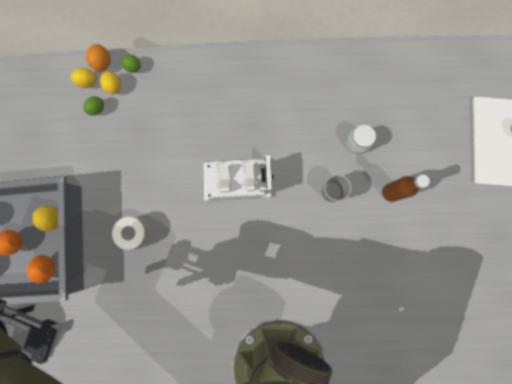

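View pics/wrist0.png

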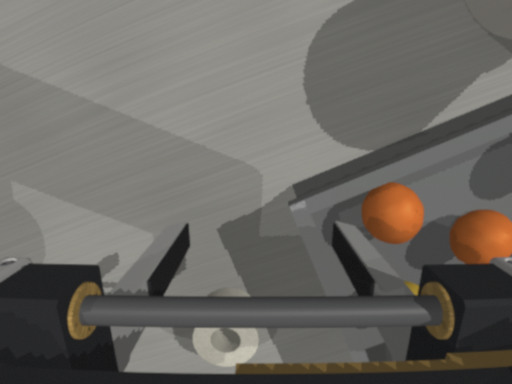

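```bash
cat > h.py <<'E'
import numpy as np, cv2
from station import *
def rays(ci,uv):
    uv=np.asarray(uv,float).reshape(-1,2); K=np.array(ci["camera_matrix"]);k=ci["k1"]
    n=cv2.undistortPoints(uv.reshape(-1,1,2),K,np.array([k,0,0,0,0.]),None,None).reshape(-1,2)
    R=np.array(ci["R"]);t=np.array(ci["t"])
    d=np.c_[n,np.ones(len(n))]@R
    return -R.T@t,d
def onz(ci,uv,z):
    c,d=rays(ci,uv); return c+d*((z-c[2])/d[:,2])[:,None]
def proj(ci,X):
    X=np.asarray(X,float).reshape(-1,3)
    R=np.array(ci["R"]);t=np.array(ci["t"])
    return cv2.projectPoints(X,cv2.Rodrigues(R)[0],t,np.array(ci["camera_matrix"]),np.array([ci["k1"],0,0,0,0.]))[0].reshape(-1,2)
def tri(c1,d1,c2,d2):
    A=np.stack([d1,-d2],1); s=np.linalg.lstsq(A,c2-c1,rcond=None)[0]
    a=c1+s[0]*d1;b=c2+s[1]*d2; return (a+b)/2,np.linalg.norm(a-b)
E
python3 - <<'E'
from h import *
t=cv2.imread("pics/top0.png"); s=cv2.imread("pics/side0.png")
a=cv2.resize(t[140:220,190:290],None,fx=8,fy=7.5,interpolation=cv2.INTER_CUBIC)
cv2.imwrite("pics/zt.png",a[:600,:800])
cv2.imwrite("pics/zs.png",cv2.resize(s[180:240,220:300],None,fx=10,fy=10,interpolation=cv2.INTER_CUBIC))
cv2.imwrite("pics/zt2.png",cv2.resize(t[110:210,315:445],None,fx=6,fy=6,interpolation=cv2.INTER_CUBIC))
cv2.imwrite("pics/zs2.png",cv2.resize(s[235:335,270:390],None,fx=6,fy=6,interpolation=cv2.INTER_CUBIC))
E
```

```text
(no output)
```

View pics/zt.png

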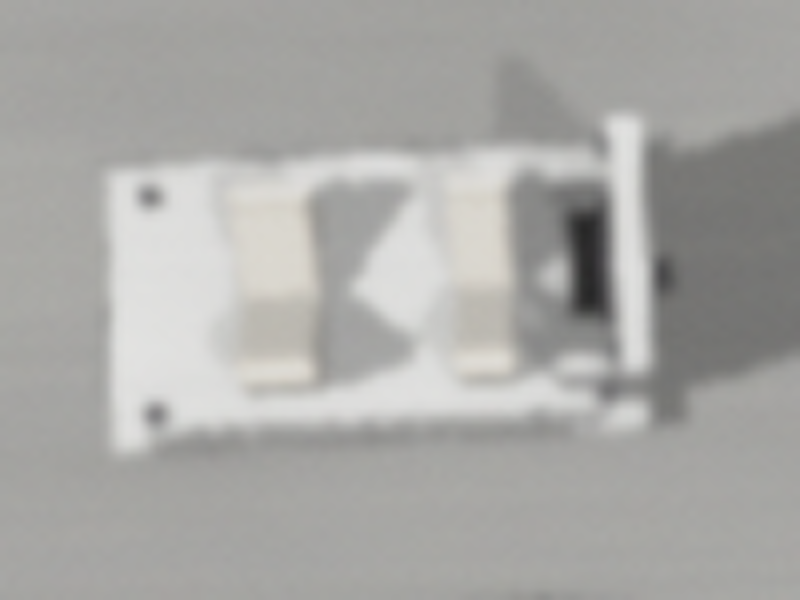

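View pics/zs.png

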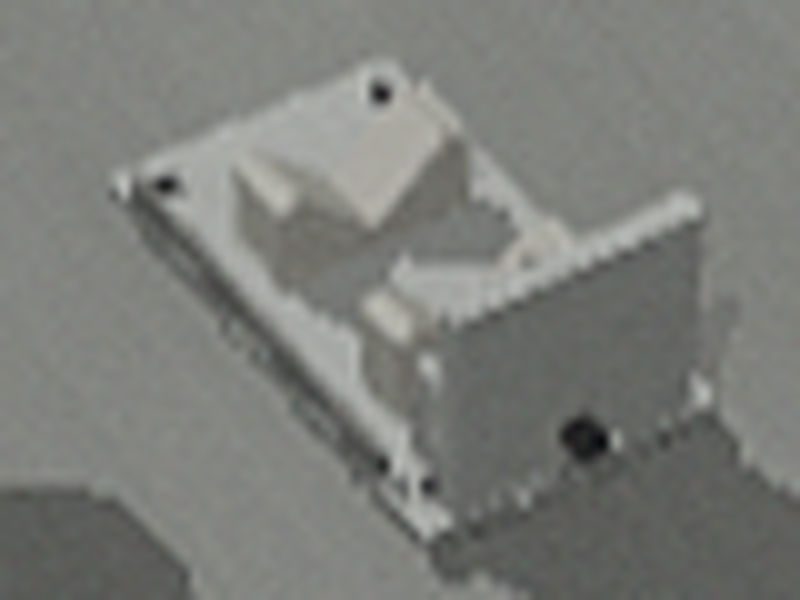

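View pics/zt2.png

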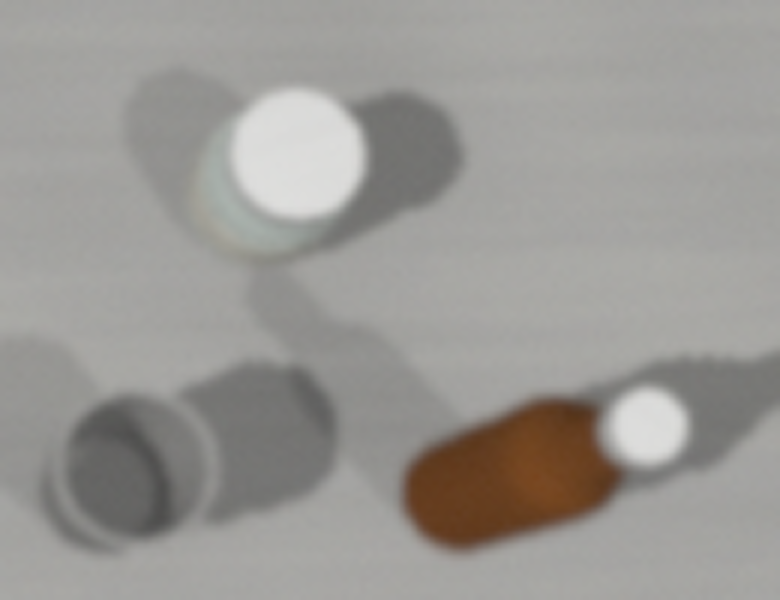

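View pics/zs2.png

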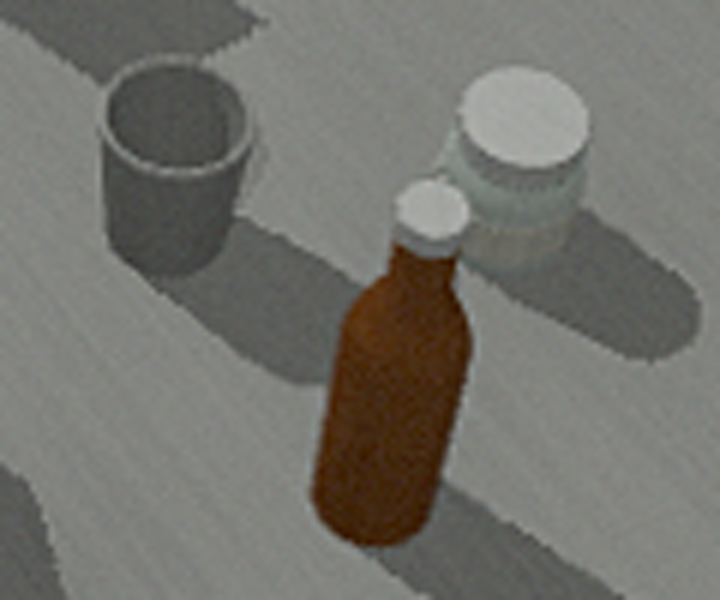

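```bash
cat > m0.py <<'E'
from h import *
T=camera_info("top");S=camera_info("side")
zt=lambda p:[190+p[0]/8-.5,140+p[1]/7.5-.5]
zs=lambda p:[220+p[0]/10-.5,180+p[1]/10-.5]
t2=lambda p:[315+p[0]/6-.5,110+p[1]/6-.5]
s2=lambda p:[270+p[0]/6-.5,235+p[1]/6-.5]
print("cap",onz(T,t2((646,427)),.205),onz(S,s2((433,208)),.205))
print("jar",onz(T,t2((300,153)),.08),onz(S,s2((525,117)),.08))
print("cup",onz(T,t2((135,468)),.085),onz(S,s2((178,115)),.085))
print("roll",onz(T,[[128,232]],.06),onz(S,[[180,161]],.06))
mod=[];w=[]
for p,m in [((230,188),(46,-36,51)),((243,385),(46,36,51)),((316,383),(19,36,51)),((310,190),(19,-36,51)),
 ((445,180),(-29,-36,51)),((460,375),(-29,36,51)),((517,372),(-49,36,51)),((510,180),(-49,-36,51)),
 ((606,117),(-85,-45,100)),((642,117),(-95,-45,100)),((105,168),(95,-55,14))]:
    X=onz(T,zt(p),m[2]/1e3)[0]; mod.append(m);w.append(X); 
nT=len(w)
for p,m in [((238,165),(46,36,51)),((292,212),(19,36,51)),((430,365),(-95,45,100)),((700,212),(-95,-45,100)),((125,185),(95,55,26)),((380,60),(95,-55,14)),((372,225),(19,0,23))]:
    X=onz(S,zs(p),m[2]/1e3)[0]; mod.append(m);w.append(X)
mod=np.array(mod)/1e3;w=np.array(w)
def fit(a,b):
    am,bm=a.mean(0),b.mean(0); A=a-am;B=b-bm
    th=np.arctan2((A[:,0]*B[:,1]-A[:,1]*B[:,0]).sum(),(A*B).sum()); c,s=np.cos(th),np.sin(th);R=np.array([[c,-s],[s,c]])
    return th,bm-R@am,R
for sl in [slice(0,nT),slice(nT,None),slice(None)]:
    th,t,R=fit(mod[sl,:2],w[sl,:2]); print(np.degrees(th),t); print(np.round(1e3*(w[sl,:2]-(mod[sl,:2]@R.T+t)),1).tolist())
E
python3 m0.py
```

```text
cap [[ 0.47079919 -0.3290819   0.205     ]] [[ 0.46977101 -0.33016781  0.205     ]]
jar [[ 0.61689481 -0.24305593  0.08      ]] [[ 0.61507037 -0.2424651   0.08      ]]
cup [[ 0.47682103 -0.16092694  0.085     ]] [[ 0.47677777 -0.16128388  0.085     ]]
roll [[0.37390356 0.39916972 0.06      ]] [[0.37670445 0.40337503 0.06      ]]
91.40954029891205 [0.51773023 0.10567574]
[[1.3, 0.4], [0.2, -1.7], [-0.4, 0.3], [-0.9, -0.3], [0.2, 1.2], [0.1, -0.8], [0.2, -0.2], [-0.9, -1.1], [0.0, 1.4], [-0.6, -0.3], [0.7, 1.0]]
91.50659046533335 [0.51404347 0.10146761]
[[2.8, 1.2], [5.8, 0.7], [-12.5, -5.3], [0.6, 5.3], [0.1, -13.3], [-0.4, 4.7], [3.6, 6.8]]
91.87785459382795 [0.51627746 0.10399878]
[[3.2, 1.8], [2.1, 0.3], [1.2, 2.3], [0.7, 1.1], [1.5, 2.6], [1.3, 1.2], [1.2, 1.8], [0.1, 0.3], [0.8, 2.7], [0.1, 1.0], [3.0, 2.3], [0.9, -1.1], [3.7, -1.6], [-15.4, -7.6], [-2.3, 2.4], [-1.5, -15.5], [-2.0, 1.9], [1.5, 4.3]]
```

Request:
{"method": "carry_out", "body": {"series": [[[0.03,-0.04,0.02],[0,0,-8.5],100],[[0.03,-0.04,0.02],[0,0,-8.5],100],[[0.03,-0.04,0.02],[0,0,-8.5],100],[[0.03,-0.04,0.02],[0,0,-8.5],100],[[0.03,-0.04,0.02],[0,0,-8.5],100],[[0.03,-0.04,0.02],[0,0,-8.5],100],[[0.03,-0.04,0.02],[0,0,-8.5],100],[[0.03,-0.04,0.02],[0,0,-8.5],100]]}}

```text
clock: 0.95
tool_pos: [0.4089, 0.2189, 0.3548]
ee_rot: [0.0, 0.695, 0.719, 0.0]
wrist_force: [-0.3, 0.2, -0.2]
gripper_width: 0.0941
```

```bash
python3 - <<'E'
from h import *
s=state();print(s["tool_pos"],s["ee_rot"],s["joint_pos"],s["clock"])
ci=camera_info("wrist");p,d=grab_frame("wrist"); cv2.imwrite("pics/w1.png",p)
import pickle;pickle.dump((ci,p,d),open("pics/w1.pkl","wb"))
print(-np.array(ci["R"]).T@ci["t"],ci["R"])
s=state();print(s["tool_pos"],s["joint_pos"],s["clock"])
E
```

```text
[0.40886921 0.21890151 0.35478739] [1.78740533e-05 6.94949356e-01 7.19058684e-01 4.38645379e-05] [4.12552477e-01 3.15415820e-02 1.49211339e+00 2.80135111e-07
 1.61784295e+00 3.78455100e-01] 0.95
[0.407878   0.29464319 0.53406296] [[ 9.99429704e-01  3.37638335e-02  5.20072330e-04]
 [ 3.24774865e-02 -9.65341883e-01  2.58959962e-01]
 [ 9.24552865e-03 -2.58795388e-01 -9.65887917e-01]]
[0.41232212 0.2148721  0.35740503] [ 4.02550163e-01  3.19335423e-02  1.48588412e+00 -1.61846518e-03
  1.62022464e+00  3.81746145e-01] 1.0
```

View pics/w1.png

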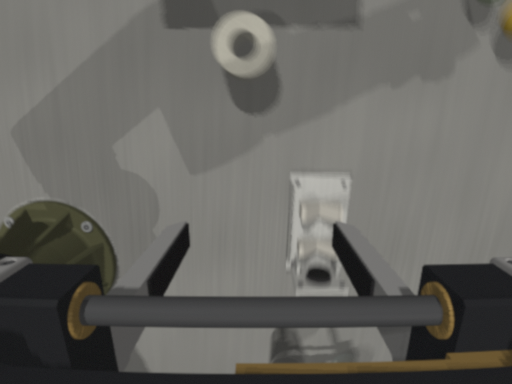

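Request:
{"method": "carry_out", "body": {"series": [[[0.03,-0.01,-0.03],[0,0,0],100],[[0.03,-0.01,-0.03],[0,0,0],100],[[0.025,-0.01,-0.03],[0,0,0],100],[[0,0,0],[0,0,0],100],[[0,0,0],[0,0,0],100],[[0,0,0],[0,0,0],100]]}}

```text
clock: 1.6
tool_pos: [0.493, 0.1912, 0.2654]
ee_rot: [0.0, 0.693, 0.721, 0.001]
wrist_force: [-0.6, 0.8, 0.7]
gripper_width: 0.0936
```

```bash
python3 - <<'E'
from h import *
s=state();print(s["tool_pos"],s["ee_rot"],s["joint_pos"],s["qd"].round(3),s["clock"])
ci=camera_info("wrist");p,d=grab_frame("wrist"); cv2.imwrite("pics/w2.png",p)
import pickle;pickle.dump((ci,p,d),open("pics/w2.pkl","wb"))
x=proj(ci,[[.5177,.1057,.03]])[0];print(x); a,b=int(x[0]),int(x[1])
b0=max(0,b-90)
cv2.imwrite("pics/w2z.png",cv2.resize(p[b0:b0+150,a-100:a+100],None,fx=4,fy=4,interpolation=cv2.INTER_CUBIC));print(a-100,b0)
E
```

```text
[0.49299783 0.19123442 0.26539009] [4.17826649e-04 6.92536260e-01 7.21382430e-01 8.61861324e-04] [3.00710101e-01 2.11121524e-01 1.49284759e+00 1.03718305e-04
 1.43571070e+00 2.59898738e-01] [ 0.005 -0.013 -0.    -0.    -0.005 -0.002] 1.6
[273.11599869 227.09015796]
173 137
```

View pics/w2z.png

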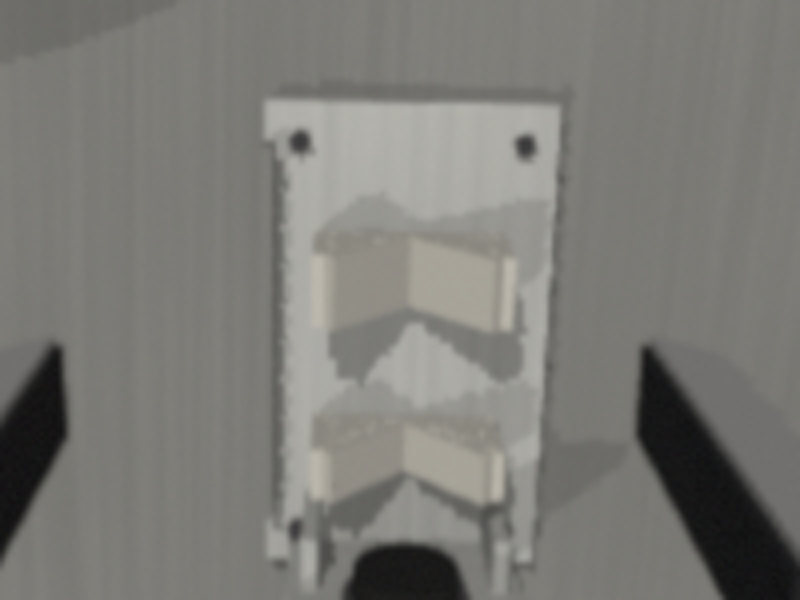

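```bash
cat > m1.py <<'E'
import pickle
exec(open("m0.py").read().split("mod=[]")[0].split("print(\"cap\"")[0])
exec("def fit"+open("m0.py").read().split("def fit")[1].split("for sl")[0])
ci,p,d=pickle.load(open("pics/w2.pkl","rb"))
pts=[((560,103),(95,-55,14)),((265,100),(95,55,14)),((313,253),(46,36,51)),((515,257),(46,-36,51)),((317,328),(19,36,51)),((513,330),(19,-36,51)),((312,448),(-29,36,51)),((503,452),(-29,-36,51)),((313,502),(-49,36,51)),((502,503),(-49,-36,51))]
m=np.array([x[1] for x in pts])/1e3
w=np.array([onz(ci,[173+x[0][0]/4-.5,137+x[0][1]/4-.5],x[1][2]/1e3)[0] for x in pts])
th,t,R=fit(m[:,:2],w[:,:2]);print(np.degrees(th),t);print(np.round(1e3*(w[:,:2]-(m[:,:2]@R.T+t)),1).tolist())
E
python3 m1.py
```

```text
91.4874165362562 [0.5198172  0.10778187]
[[-0.7, -0.3], [0.4, -0.8], [0.5, 0.4], [-1.0, -0.1], [2.1, -0.2], [-0.3, -0.1], [0.5, 1.3], [-1.6, 0.5], [1.0, -0.6], [-0.9, -0.2]]
```

Request:
{"method": "carry_out", "body": {"series": [[[0,-0.03,0.02],[0,0,-0.8],100],[[-0.002,-0.04,0.02],[0,0,0],100],[[-0.003,-0.04,0.01],[0,0,0],100],[[-0.003,-0.04,0],[0,0,0],100],[[-0.003,-0.04,0],[0,0,0],100],[[-0.003,-0.04,0],[0,0,0],100],[[-0.003,-0.04,0],[5,0,0],100],[[-0.003,-0.04,0],[5,0,0],100]]}}

```text
clock: 2.45
tool_pos: [0.4729, -0.1197, 0.3159]
ee_rot: [-0.06, 0.694, 0.714, 0.065]
wrist_force: [1.1, -0.2, 0.3]
gripper_width: 0.0939
```

Request:
{"method": "carry_out", "body": {"series": [[[0,-0.03,0],[8,0.2,0],100],[[0,-0.03,0],[8,0.2,0],100],[[0,-0.03,0],[8,0.2,0],100],[[0,-0.03,0],[8,0.2,0],100],[[0,-0.02,0],[8,0.2,0],100],[[0,-0.02,0],[5,0.2,0],100],[[0,0,0],[0,0,0],100],[[0,0,0],[0,0,0],100]]}}

```text
clock: 3.25
tool_pos: [0.4734, -0.2791, 0.3143]
ee_rot: [-0.329, 0.62, 0.635, 0.323]
wrist_force: [0.1, 0.2, -0.1]
gripper_width: 0.0941
```

```bash
cat > st.py <<'E'
from h import *
from scipy.spatial.transform import Rotation as Ro
s=state();q=s["ee_rot"];M=Ro.from_quat([q[1],q[2],q[3],q[0]]).as_matrix()
np.set_printoptions(suppress=True,precision=4)
print("clk",s["clock"],"tcp",s["tool_pos"],"grasp",s["tool_pos"]-.019*M[:,2]);print("toolz",M[:,2],"jaw",M[:,1],"toolx",M[:,0]);print("q",s["joint_pos"],"F",s["wrist_force"],"M",s["torque"],"w",s["gripper_width"])
E
python3 st.py; python3 - <<'E'
from h import *
import pickle
ci=camera_info("wrist");p,d=grab_frame("wrist"); cv2.imwrite("pics/w3.png",p)
pickle.dump((ci,p,d),open("pics/w3.pkl","wb"))
E
```

```text
clk 3.25 tcp [ 0.4734 -0.2791  0.3143] grasp [ 0.4737 -0.2947  0.3253]
toolz [-0.0169  0.8182 -0.5746] jaw [0.9997 0.0227 0.0029] toolx [-0.0154  0.5744  0.8184]
q [-0.8614  0.6346  1.0534  0.679   2.1656 -0.7078] F [ 0.1361  0.2153 -0.118 ] M [-0.4045  0.09   -0.0122] w 0.09408900260504552
```

View pics/w3.png

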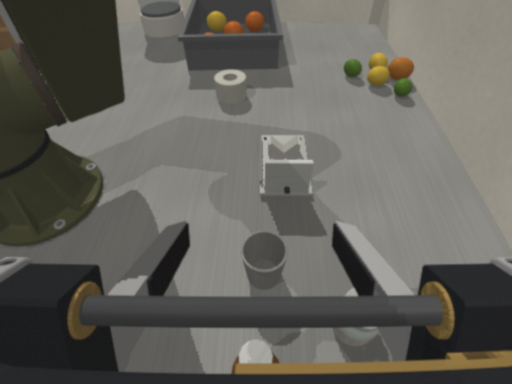

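```bash
python3 - <<'E'
from h import *
import pickle
ci,p,d=pickle.load(open("pics/w3.pkl","rb"))
print(onz(ci,[[257,352]],.205), proj(ci,[[.4702,-.3297,.205]]))
g=cv2.cvtColor(p,cv2.COLOR_BGR2GRAY)
for r in (345,350,355): print([int(x) for x in g[r,228:290:2]])
E
```

```text
[[ 0.47359032 -0.32724902  0.205     ]] [[252.89721042 355.03750509]]
[137, 135, 137, 135, 136, 137, 141, 152, 184, 189, 173, 166, 167, 166, 167, 167, 168, 168, 166, 158, 141, 133, 111, 101, 99, 97, 95, 97, 101, 101, 116]
[138, 136, 137, 135, 137, 137, 162, 188, 189, 184, 168, 165, 166, 166, 167, 168, 166, 163, 160, 162, 164, 151, 119, 119, 119, 117, 114, 116, 120, 117, 119]
[137, 135, 137, 135, 134, 136, 185, 187, 187, 186, 181, 166, 165, 167, 167, 164, 162, 160, 163, 166, 165, 163, 125, 81, 112, 116, 115, 117, 119, 118, 118]
```

Request:
{"method": "carry_out", "body": {"series": [[[-0.002,-0.034,0],[0,0,0],100],[[0,0,0],[0,0,0],100],[[0,0,-0.03],[0,0,0],100],[[0,0,-0.04],[0,0,0],100],[[0,0,-0.04],[0,0,0],100],[[0,0,-0.04],[0,0,0],100],[[0,0,0],[0,0,0],100],[[0,0,0],[0,0,0],100]]}}

```text
clock: 4.1
tool_pos: [0.4718, -0.3128, 0.1662]
ee_rot: [-0.329, 0.619, 0.635, 0.323]
wrist_force: [0.6, -0.2, 1.1]
gripper_width: 0.0944
```

```bash
python3 st.py; python3 - <<'E'
from h import *
import pickle
ci=camera_info("wrist");p,d=grab_frame("wrist"); cv2.imwrite("pics/w4.png",p)
pickle.dump((ci,p,d),open("pics/w4.pkl","wb"))
p,d=grab_frame("top"); cv2.imwrite("pics/t4.png",cv2.resize(p[100:230,310:480],None,fx=4,fy=4))
E
```

```text
clk 4.1 tcp [ 0.4718 -0.3128  0.1662] grasp [ 0.4722 -0.3283  0.1771]
toolz [-0.0173  0.8181 -0.5748] jaw [0.9997 0.0237 0.0037] toolx [-0.0167  0.5746  0.8183]
q [-0.8935  0.813   1.1056  0.5803  1.9972 -0.8939] F [ 0.5519 -0.1611  1.1484] M [-0.3509  0.0745  0.0154] w 0.09435205715742188
```

View pics/w4.png

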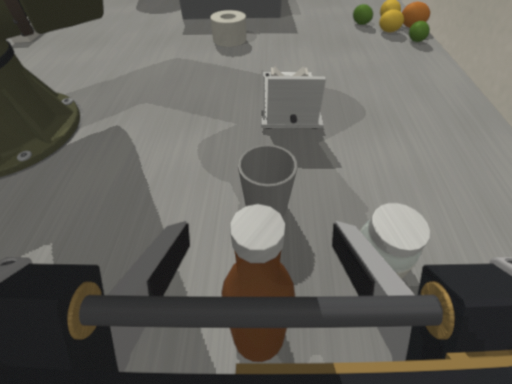

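View pics/t4.png

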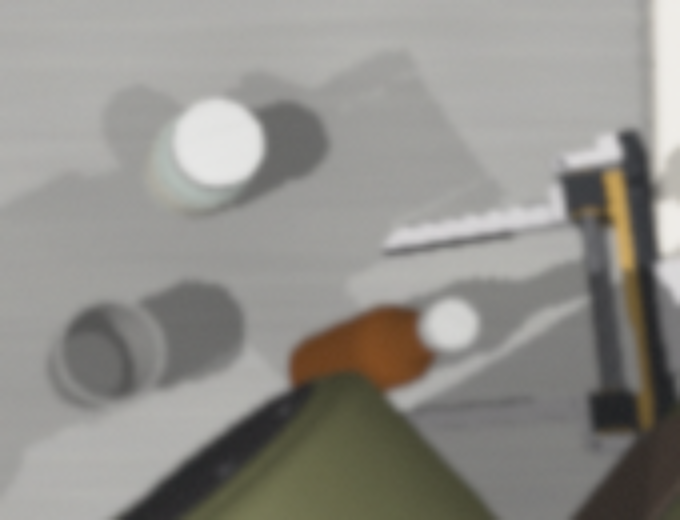

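```bash
python3 - <<'E'
from h import *
T=camera_info("top")
p,d=grab_frame("top")
for u,v in [(396,196),(400,205),(385,210),(410,215),(370,215)]:
    z=d[v,u]; c,r=rays(T,[[u,v]]); print(u,v,c+r[0]*z)
p,d=grab_frame("side"); cv2.imwrite("pics/s4.png",p)
E
```

```text
396 196 [ 0.40043966 -0.1374756   0.54856334]
400 205 [ 0.38778688 -0.13589331  0.56344366]
385 210 [ 0.38160987 -0.11420209  0.57259956]
410 215 [ 0.37533474 -0.14645364  0.56494338]
370 215 [ 0.37668352 -0.09878505  0.5638116 ]
```

View pics/s4.png

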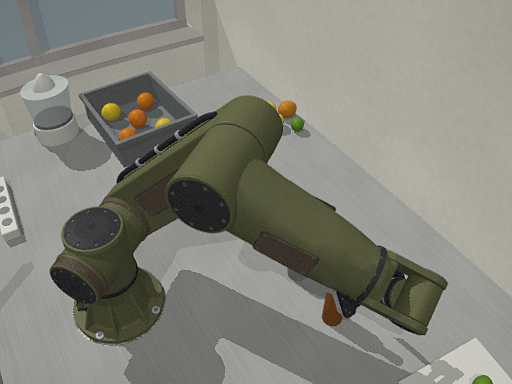

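Request:
{"method": "carry_out", "body": {"series": [[[0,0,-0.04],[0,0,0],100],[[0,0,-0.04],[0,0,0],100],[[0,-0.001,-0.032],[0,0,0],100],[[0,0,0],[0,0,0],100],[[0,0,0],[0,0,0],40],[[0,0,0],[0,0,0],40],[[0,0,0],[0,0,0],40],[[0,0,0],[0,0,0],40]], "squeeze": 20}}

```text
clock: 5.1
tool_pos: [0.4715, -0.3146, 0.0532]
ee_rot: [-0.329, 0.62, 0.635, 0.324]
wrist_force: [0.1, 0.0, -0.5]
gripper_width: 0.0655
```

Request:
{"method": "carry_out", "body": {"series": [[[0,0,0],[0,0,0],40],[[0,0,0],[0,0,0],40],[[0,0,0],[0,0,0],40],[[0,0,0],[0,0,0],40]]}}

```text
clock: 5.5
tool_pos: [0.4712, -0.3144, 0.0525]
ee_rot: [-0.329, 0.62, 0.635, 0.324]
wrist_force: [-1.4, -1.6, 5.8]
gripper_width: 0.0541
```

```bash
python3 st.py
```

```text
clk 5.5 tcp [ 0.4712 -0.3144  0.0525] grasp [ 0.4715 -0.33    0.0634]
toolz [-0.0168  0.8192 -0.5733] jaw [0.9997 0.0225 0.0028] toolx [-0.0152  0.5731  0.8194]
q [-0.8961  0.9592  1.1296  0.5463  1.8557 -0.9909] F [-1.4203 -1.5571  5.8331] M [0.325  0.3337 0.3826] w 0.054055070005428515
```

Request:
{"method": "carry_out", "body": {"series": [[[0,0,0.01],[0,0,0],40],[[0,0,0.02],[0,0,0],40],[[0,0,0.03],[0,0,0],40],[[0,0,0.04],[0,0,0],40],[[0,0,0.04],[0,0,0],40],[[0,0,0.04],[0,0,0],40],[[0,0,0.04],[0,0,0],40],[[0,0,0.03],[0,0,0],40]], "squeeze": 25}}

```text
clock: 6.3
tool_pos: [0.471, -0.314, 0.3062]
ee_rot: [-0.328, 0.62, 0.636, 0.323]
wrist_force: [0.1, 0.9, -3.1]
gripper_width: 0.0541
```

Request:
{"method": "carry_out", "body": {"series": [[[0.002,0.01,0],[-3,-0.1,0],40],[[0.003,0.02,0],[-6,-0.2,0],40],[[0.003,0.03,0],[-6,-0.2,0],40],[[0.003,0.03,0],[-6,-0.2,0],40],[[0.003,0.03,0],[-6,-0.2,0],40],[[0.003,0.03,0],[-6,-0.2,0],40],[[0.003,0.03,0],[-6,-0.2,0],40],[[0.003,0.03,0],[-6,-0.2,0],40]]}}

```text
clock: 7.1
tool_pos: [0.4938, -0.103, 0.3039]
ee_rot: [-0.056, 0.695, 0.714, 0.064]
wrist_force: [0.6, -0.6, -2.8]
gripper_width: 0.0544
```

```bash
python3 st.py;python3 - <<'E'
from h import *
p,d=grab_frame("side"); cv2.imwrite("pics/s5.png",p)
E
```

```text
clk 7.1 tcp [ 0.4938 -0.103   0.3039] grasp [ 0.4936 -0.1062  0.3226]
toolz [ 0.0081  0.1692 -0.9856] jaw [0.9996 0.0267 0.0128] toolx [-0.0285  0.9852  0.1689]
q [-0.3652  0.1617  1.4726  0.1616  1.5609 -0.399 ] F [ 0.6494 -0.606  -2.7721] M [-0.2982  0.0773 -0.0533] w 0.054433123014661806
```

View pics/s5.png

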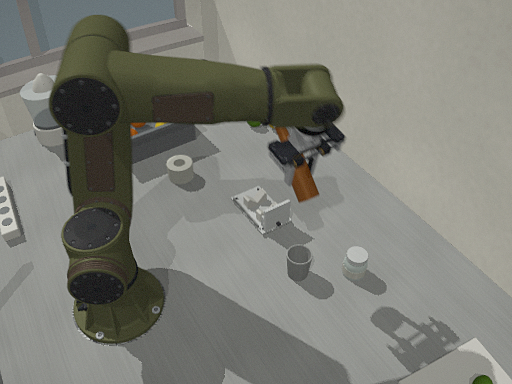

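Request:
{"method": "carry_out", "body": {"series": [[[0.003,0.026,0],[-6,-0.2,0],40],[[0.003,0.026,0],[-6,-0.2,0],40],[[0.003,0.026,0],[-6,-0.2,0],40],[[0.003,0.026,0],[-6,-0.2,0],40],[[0.003,0.026,0],[-6,-0.2,0],40],[[0.003,0.026,0],[-6,-0.2,0],40],[[0.003,0.026,0],[-6,-0.2,0],40],[[0.003,0.02,0],[-3,-0.1,0],40]]}}

```text
clock: 7.95
tool_pos: [0.5175, 0.0999, 0.3027]
ee_rot: [0.222, 0.663, 0.685, -0.206]
wrist_force: [0.4, -0.8, -2.1]
gripper_width: 0.0546
```

Request:
{"method": "carry_out", "body": {"series": [[[0,0,-0.03],[0,0,0],40],[[0,0,-0.04],[0,0,0],40],[[0,0,-0.03],[0,0,0],40],[[0,0,-0.03],[0,0,0],40],[[0,0,0],[0,0,0],40],[[0,0,0],[0,0,0],40]]}}

```text
clock: 8.55
tool_pos: [0.5184, 0.0978, 0.1736]
ee_rot: [0.22, 0.664, 0.685, -0.205]
wrist_force: [1.0, 0.5, -1.2]
gripper_width: 0.0543
```

```bash
python3 st.py;python3 - <<'E'
from h import *
p,d=grab_frame("side"); cv2.imwrite("pics/s6.png",cv2.resize(p[100:260,190:390],None,fx=4,fy=3.75))
p,d=grab_frame("top"); cv2.imwrite("pics/t6.png",cv2.resize(p[110:230,150:320],None,fx=4.7,fy=4.7))
p,d=grab_frame("wrist"); cv2.imwrite("pics/w6.png",p)
E
```

```text
clk 8.55 tcp [0.5184 0.0978 0.1736] grasp [0.5178 0.1087 0.1892]
toolz [ 0.03   -0.5731 -0.819 ] jaw [0.9993 0.0351 0.0121] toolx [-0.0218  0.8188 -0.5737]
q [ 0.3958  0.4197  1.5547 -0.5776  1.4264  0.5263] F [ 0.9653  0.4873 -1.2241] M [0.3767 0.1307 0.0488] w 0.054263953737347444
```

View pics/s6.png

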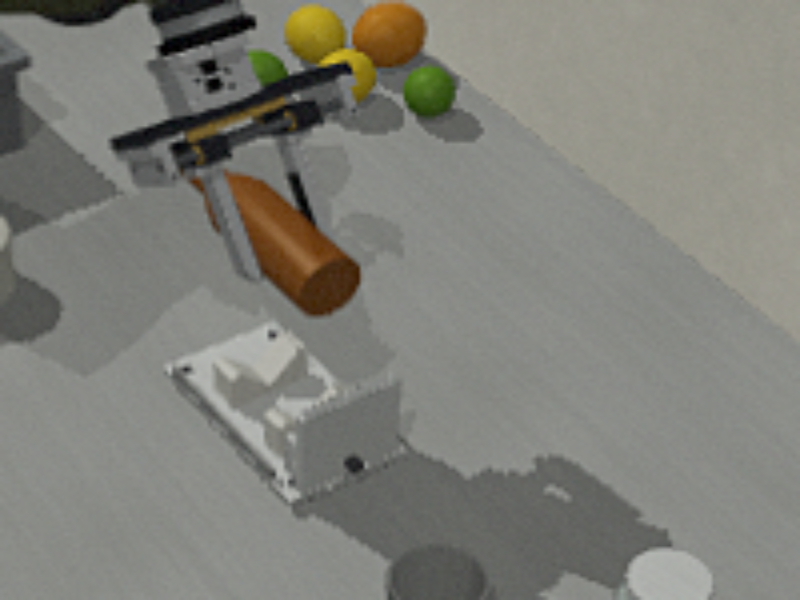

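View pics/t6.png

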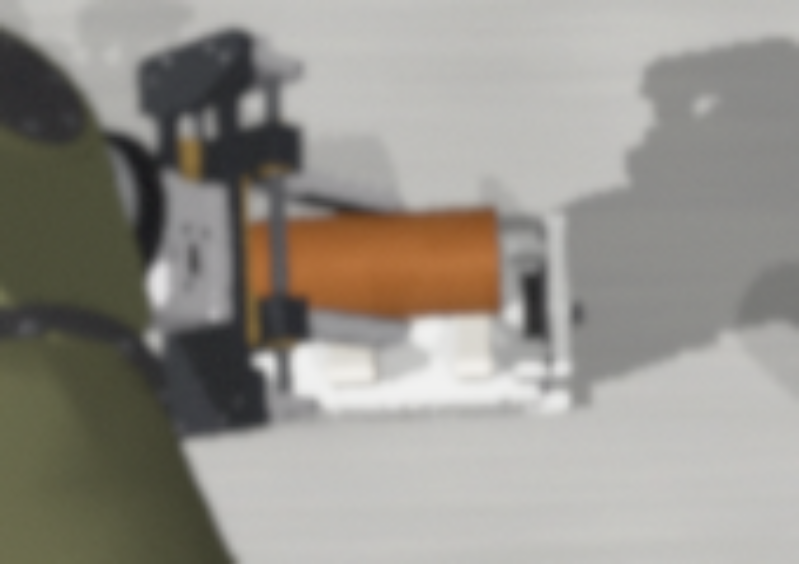

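View pics/w6.png

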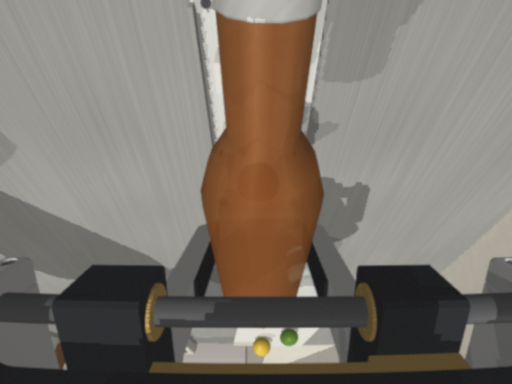

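```bash
python3 - <<'E'
from h import *
S=camera_info("side");T=camera_info("top")
E=[[.5198,.0453,.1892],[.5198,.0453,.1892+.0275],[.5198,.0453,.1892-.0275],[.5198-.0275,.0453,.1892],[.5198+.0275,.0453,.1892]]
a=proj(S,E);print("side zoom",(a-[190,100])*[4,3.75]); a=proj(T,E);print("top zoom",(a-[150,110])*4.7)
# depth of body top along the bottle from top cam
p,d=grab_frame("top")
for u in range(212,256,6):
    v=166; c,r=rays(T,[[u,v]]); print((c+r[0]*d[v,u]).round(4))
E
```

```text
side zoom [[330.43716095 287.72806147]
 [331.52297969 260.06369315]
 [329.37640704 314.64929035]
 [297.90341604 299.84210666]
 [362.43924253 275.81768833]]
top zoom [[499.09252849 259.88368783]
 [497.47488539 248.14681368]
 [500.6049257  270.85843413]
 [500.36631105 314.48327187]
 [497.82810835 205.81638801]]
[0.5155 0.1448 0.2164]
[0.5148 0.131  0.2176]
[0.5147 0.1175 0.216 ]
[0.514  0.1038 0.2176]
[0.5135 0.0901 0.2182]
[0.5136 0.0767 0.2158]
[0.5125 0.063  0.219 ]
[0.5126 0.0496 0.2167]
```

Request:
{"method": "carry_out", "body": {"series": [[[0.001,0.003,0],[0,0,-0.4],40],[[0,0,-0.03],[0,0,0],40],[[0,0,-0.03],[0,0,0],40],[[0,0,-0.03],[0,0,0],40],[[0,0,-0.02],[0,0,0],40],[[0,0,-0.005],[0,0,0],40],[[0,0,0],[0,0,0],40],[[0,0,0],[0,0,0],40]]}}

```text
clock: 9.55
tool_pos: [0.5199, 0.101, 0.0583]
ee_rot: [0.22, 0.666, 0.683, -0.205]
wrist_force: [0.3, 0.2, -2.2]
gripper_width: 0.0538
```

```bash
python3 st.py;python3 - <<'E'
from h import *
p,d=grab_frame("side"); cv2.imwrite("pics/s7.png",cv2.resize(p[140:260,190:350],None,fx=5,fy=5,interpolation=cv2.INTER_CUBIC))
p,d=grab_frame("top"); cv2.imwrite("pics/t7.png",cv2.resize(p[110:230,150:320],None,fx=4.7,fy=4.7,interpolation=cv2.INTER_CUBIC))
E
```

```text
clk 9.55 tcp [0.5199 0.101  0.0583] grasp [0.5194 0.1119 0.0738]
toolz [ 0.0269 -0.5732 -0.819 ] jaw [0.9995 0.0288 0.0127] toolx [-0.0163  0.8189 -0.5737]
q [ 0.3995  0.5824  1.6149 -0.6045  1.2453  0.6617] F [ 0.345   0.1613 -2.1802] M [ 0.4383  0.0975 -0.0146] w 0.05384047517573141
```

View pics/s7.png

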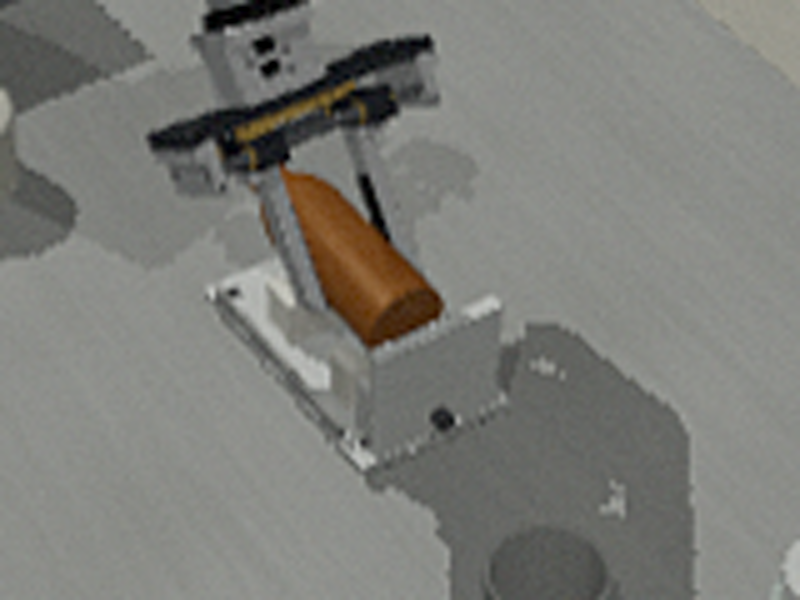

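View pics/t7.png

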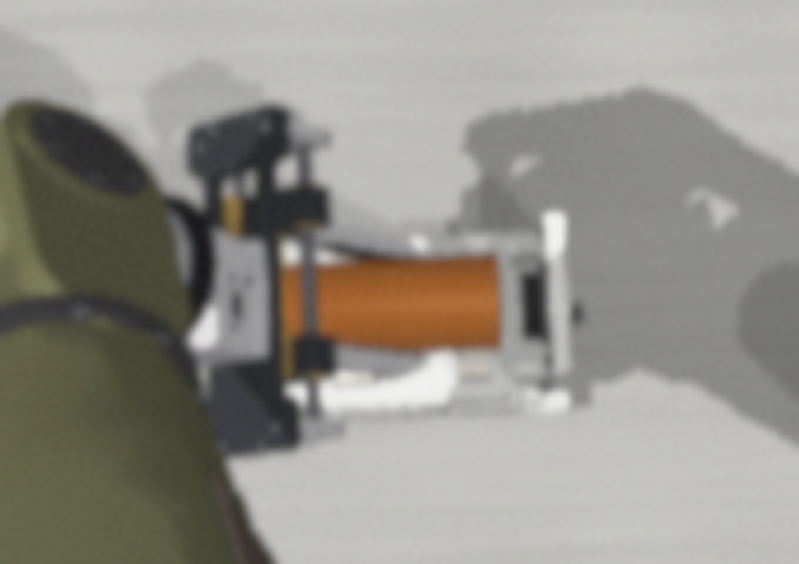

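Request:
{"method": "carry_out", "body": {"series": [[[0,0,-0.003],[0,0,0],40],[[0,0,-0.003],[0,0,0],40],[[0,0,-0.003],[0,0,0],40],[[0,0,-0.001],[0,0,0],40],[[0,0,0],[0,0,0],40],[[0,0,0],[0,0,0],40]]}}

```text
clock: 10.25
tool_pos: [0.5193, 0.1007, 0.047]
ee_rot: [0.22, 0.666, 0.683, -0.206]
wrist_force: [0.3, -0.4, -2.3]
gripper_width: 0.0541
```

```bash
python3 st.py
```

```text
clk 10.25 tcp [0.5193 0.1007 0.047 ] grasp [0.5188 0.1116 0.0626]
toolz [ 0.0255 -0.5736 -0.8187] jaw [0.9995 0.0288 0.0109] toolx [-0.0173  0.8186 -0.5741]
q [ 0.3994  0.5999  1.619  -0.6083  1.2291  0.6734] F [ 0.3342 -0.3919 -2.3194] M [0.4106 0.1075 0.0106] w 0.054133794834900946
```

Request:
{"method": "carry_out", "body": {"series": [[[0,0,-0.001],[0,0,0],40],[[0,0,0],[0,0,0],40],[[0,0,0],[0,0,0],40]]}}

```text
clock: 10.55
tool_pos: [0.5192, 0.1007, 0.046]
ee_rot: [0.22, 0.666, 0.683, -0.206]
wrist_force: [0.0, 0.9, -3.0]
gripper_width: 0.054
```

Request:
{"method": "carry_out", "body": {"series": [[[0,0,-0.001],[0,0,0],40],[[0,0,0],[0,0,0],40],[[0,0,0],[0,0,0],40]]}}

```text
clock: 10.85
tool_pos: [0.5192, 0.1006, 0.0453]
ee_rot: [0.22, 0.666, 0.683, -0.206]
wrist_force: [-3.5, -0.7, 4.3]
gripper_width: 0.0541
```

```bash
python3 st.py
```

```text
clk 10.85 tcp [0.5192 0.1006 0.0453] grasp [0.5188 0.1116 0.0609]
toolz [ 0.0256 -0.5739 -0.8186] jaw [0.9995 0.0287 0.0111] toolx [-0.0172  0.8185 -0.5743]
q [ 0.3994  0.6026  1.6195 -0.6092  1.2265  0.6757] F [-3.4644 -0.6643  4.3224] M [-0.151   0.3815 -0.1699] w 0.05412806787218314
```

Request:
{"method": "carry_out", "body": {"series": [[[-0.001,0,0],[0,0,0],40],[[0,0,-0.0003],[0,0,0],40],[[0,0,0],[0,0,0],40]]}}

```text
clock: 11.15
tool_pos: [0.5183, 0.1007, 0.0448]
ee_rot: [0.22, 0.666, 0.683, -0.206]
wrist_force: [0.2, 0.5, 1.6]
gripper_width: 0.0545
```

```bash
python3 st.py
```

```text
clk 11.15 tcp [0.5183 0.1007 0.0448] grasp [0.5179 0.1116 0.0603]
toolz [ 0.0258 -0.5736 -0.8188] jaw [0.9995 0.0291 0.0112] toolx [-0.0174  0.8186 -0.574 ]
q [ 0.4001  0.6019  1.6222 -0.6093  1.2247  0.6771] F [0.1833 0.5344 1.6122] M [0.1556 0.0364 0.0806] w 0.05446164591193851
```

Request:
{"method": "carry_out", "body": {"series": [[[0,0,0],[0,0,0],62],[[0,0,0],[0,0,0],70],[[0,0,0],[0,0,0],85],[[0,0,0],[0,0,0],90],[[0,0,0],[0,0,0],90]]}}

```text
clock: 11.65
tool_pos: [0.5182, 0.1007, 0.0447]
ee_rot: [0.22, 0.666, 0.683, -0.206]
wrist_force: [-0.2, 0.3, 0.4]
gripper_width: 0.0835
```

```bash
python3 st.py;python3 - <<'E'
from h import *
p,d=grab_frame("side"); cv2.imwrite("pics/s8.png",cv2.resize(p[140:260,190:350],None,fx=5,fy=5,interpolation=cv2.INTER_CUBIC))
p,d=grab_frame("top"); cv2.imwrite("pics/t8.png",cv2.resize(p[110:230,150:320],None,fx=4.7,fy=4.7,interpolation=cv2.INTER_CUBIC))
E
```

```text
clk 11.65 tcp [0.5182 0.1007 0.0447] grasp [0.5177 0.1116 0.0602]
toolz [ 0.0254 -0.5737 -0.8187] jaw [0.9995 0.0288 0.0108] toolx [-0.0174  0.8186 -0.5742]
q [ 0.4     0.602   1.6224 -0.6092  1.2249  0.6772] F [-0.224   0.2966  0.4122] M [ 0.1833  0.0575 -0.0749] w 0.08354745766985736
```

View pics/s8.png

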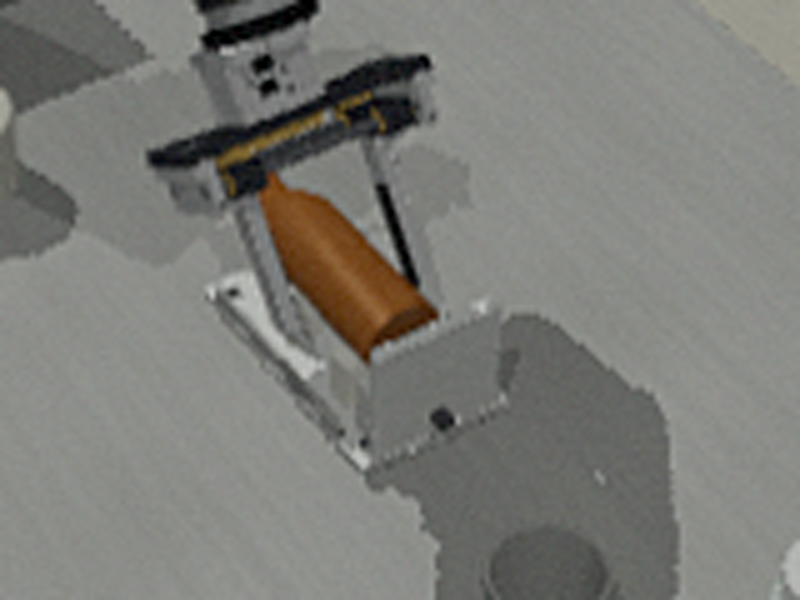

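View pics/t8.png

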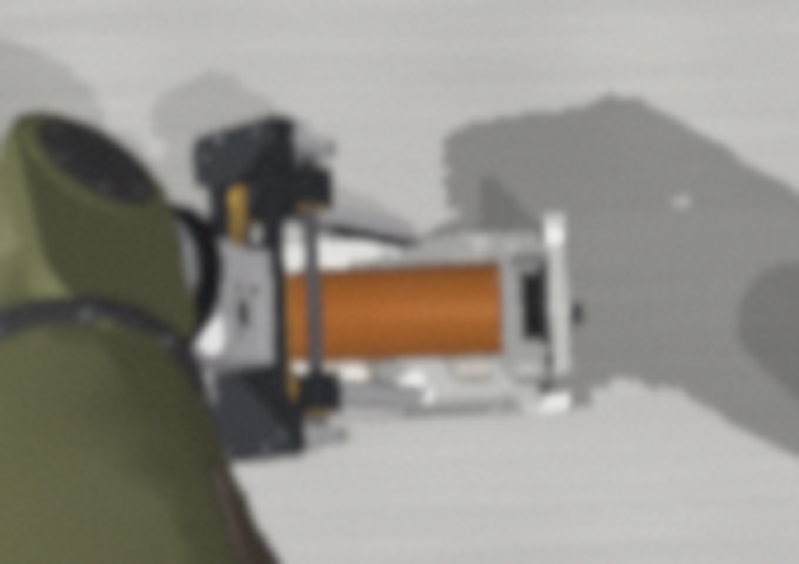

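Request:
{"method": "carry_out", "body": {"series": [[[0,0.01,0.015],[0,0,0],90],[[0,0.02,0.03],[0,0,0],90],[[-0.001,0.03,0.03],[0,0,0],90],[[-0.001,0.0265,0],[0,0,0],90],[[-0.0007,0.02,-0.02],[0,0,0],90],[[0,0,-0.03],[0,0,0],90],[[0,0,0],[0,0,0],90],[[0,0,0],[0,0,0],90]]}}

```text
clock: 12.55
tool_pos: [0.5155, 0.2069, 0.0701]
ee_rot: [0.219, 0.666, 0.683, -0.206]
wrist_force: [0.4, 0.8, 0.7]
gripper_width: 0.0843
```

```bash
python3 st.py;python3 - <<'E'
from h import *
p,d=grab_frame("side"); cv2.imwrite("pics/s9.png",cv2.resize(p[120:240,190:350],None,fx=5,fy=5,interpolation=cv2.INTER_CUBIC))
p,d=grab_frame("top"); cv2.imwrite("pics/t9.png",cv2.resize(p[110:230,130:300],None,fx=4.7,fy=4.7,interpolation=cv2.INTER_CUBIC))
p,d=grab_frame("wrist"); cv2.imwrite("pics/w9.png",p)
E
```

```text
clk 12.55 tcp [0.5155 0.2069 0.0701] grasp [0.5151 0.2178 0.0857]
toolz [ 0.0249 -0.5741 -0.8184] jaw [0.9995 0.0287 0.0103] toolx [-0.0176  0.8183 -0.5746]
q [ 0.5601  0.6606  1.4485 -0.5323  1.3941  0.728 ] F [0.3765 0.7646 0.6691] M [0.2267 0.0572 0.0178] w 0.08432864792921768
```

View pics/s9.png

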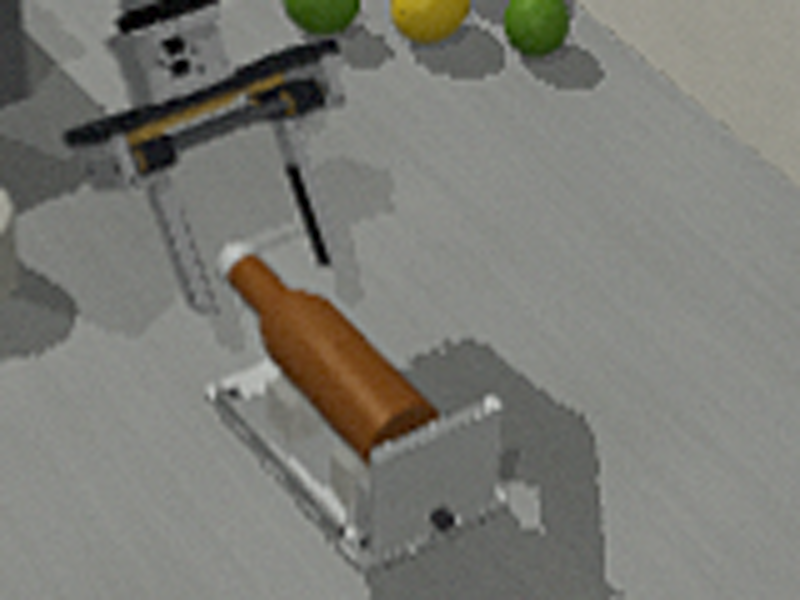

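View pics/t9.png

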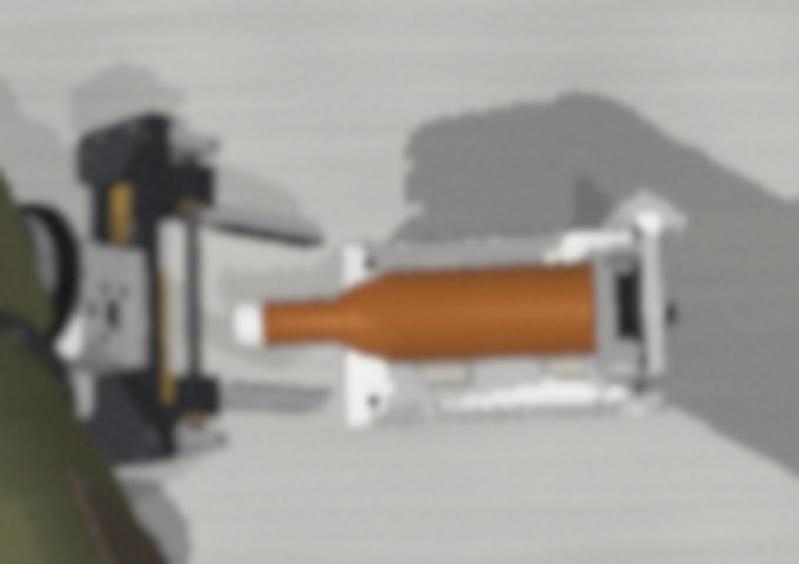

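View pics/w9.png

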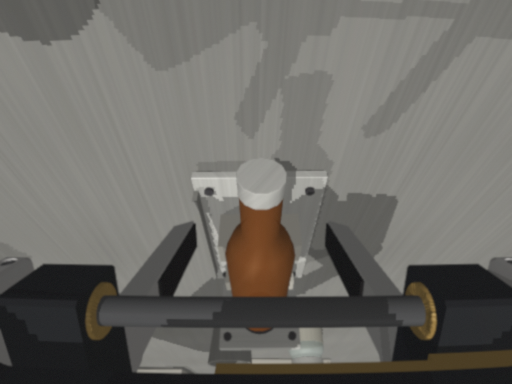

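Request:
{"method": "carry_out", "body": {"series": [[[0,0,-0.015],[0,0,0],90],[[0,0,-0.009],[0,0,0],80],[[0,0,0],[0,0,0],60],[[0,0,0],[0,0,0],40],[[0,0,0],[0,0,0],33],[[0,0,0],[0,0,0],10],[[0,0,0],[0,0,0],10],[[0,0,0],[0,0,0],10]], "squeeze": 15}}

```text
clock: 13.5
tool_pos: [0.5156, 0.2072, 0.0459]
ee_rot: [0.22, 0.666, 0.683, -0.206]
wrist_force: [-0.0, -0.5, 0.0]
gripper_width: 0.0322
```

Request:
{"method": "carry_out", "body": {"series": [[[0,0,0],[0,0,0],10],[[0,0,0],[0,0,0],10],[[0,0,0],[0,0,0],10],[[0,0,0],[0,0,0],10]]}}

```text
clock: 13.9
tool_pos: [0.5156, 0.2072, 0.0457]
ee_rot: [0.22, 0.666, 0.683, -0.206]
wrist_force: [0.2, 1.0, -0.1]
gripper_width: 0.0266
```

```bash
python3 st.py
```

```text
clk 13.9 tcp [0.5156 0.2072 0.0457] grasp [0.5151 0.2181 0.0613]
toolz [ 0.0257 -0.5735 -0.8188] jaw [0.9995 0.0289 0.0111] toolx [-0.0173  0.8187 -0.574 ]
q [ 0.5605  0.6952  1.456  -0.5365  1.3569  0.7505] F [ 0.2151  0.9989 -0.0931] M [ 0.2789 -0.1438  0.2427] w 0.026617381212019064
```

Request:
{"method": "carry_out", "body": {"series": [[[0,0,0],[0,0,0],10],[[0,0,0],[0,0,0],10],[[0,-0.001,0],[0,0,0],10],[[0,-0.001,0],[0,0,0],10],[[0,-0.001,0],[0,0,0],10],[[0,-0.001,0],[0,0,0],10]], "squeeze": 40}}

```text
clock: 14.5
tool_pos: [0.5156, 0.2032, 0.0458]
ee_rot: [0.22, 0.666, 0.683, -0.206]
wrist_force: [1.8, 2.5, 1.6]
gripper_width: 0.0263
```

```bash
python3 st.py
```

```text
clk 14.5 tcp [0.5156 0.2032 0.0458] grasp [0.5151 0.2141 0.0614]
toolz [ 0.0259 -0.5735 -0.8188] jaw [0.9995 0.0291 0.0113] toolx [-0.0173  0.8187 -0.574 ]
q [ 0.555   0.6908  1.4637 -0.5391  1.3516  0.7481] F [1.7857 2.4913 1.5699] M [ 0.576  -0.2548  0.3631] w 0.026285778603496495
```

Request:
{"method": "carry_out", "body": {"series": [[[0,-0.001,0],[0,0,0],10],[[0,-0.001,0],[0,0,0],10],[[0,0,0],[0,0,0],10]]}}

```text
clock: 14.8
tool_pos: [0.5156, 0.201, 0.0458]
ee_rot: [0.22, 0.666, 0.683, -0.206]
wrist_force: [3.8, 1.4, 1.6]
gripper_width: 0.0261
```

```bash
python3 st.py
```

```text
clk 14.8 tcp [0.5156 0.201  0.0458] grasp [0.5151 0.2119 0.0613]
toolz [ 0.0256 -0.5737 -0.8187] jaw [0.9995 0.0288 0.0111] toolx [-0.0172  0.8186 -0.5741]
q [ 0.552   0.6887  1.4675 -0.5404  1.3492  0.747 ] F [3.8096 1.4168 1.6011] M [ 0.4432 -0.3959  0.4808] w 0.026085664756798202
```

Request:
{"method": "carry_out", "body": {"series": [[[0.0005,-0.001,0],[0,0,0],10],[[0,-0.001,0],[0,0,0],10],[[0,0,0],[0,0,0],10],[[0,0,0],[0,0,0],10]]}}

```text
clock: 15.2
tool_pos: [0.5159, 0.1991, 0.0457]
ee_rot: [0.22, 0.666, 0.683, -0.206]
wrist_force: [1.3, 2.8, 2.3]
gripper_width: 0.0263
```

```bash
python3 st.py
```

```text
clk 15.2 tcp [0.5159 0.1991 0.0457] grasp [0.5154 0.21   0.0612]
toolz [ 0.0252 -0.5738 -0.8186] jaw [0.9995 0.0287 0.0107] toolx [-0.0173  0.8185 -0.5743]
q [ 0.5491  0.6875  1.47   -0.5416  1.3472  0.7453] F [1.3388 2.7598 2.258 ] M [ 0.3376 -0.0504  0.1075] w 0.02633981106520462
```

Request:
{"method": "carry_out", "body": {"series": [[[0,-0.0005,0],[0,0,0],10],[[0,-0.0005,0],[0,0,0],10],[[0,0,0],[0,0,0],10],[[0,0,0],[0,0,0],10]]}}

```text
clock: 15.6
tool_pos: [0.516, 0.1982, 0.0457]
ee_rot: [0.219, 0.666, 0.683, -0.206]
wrist_force: [-0.3, 4.7, 2.7]
gripper_width: 0.0263
```

```bash
python3 st.py
```

```text
clk 15.6 tcp [0.516  0.1982 0.0457] grasp [0.5155 0.2091 0.0612]
toolz [ 0.0253 -0.5737 -0.8187] jaw [0.9995 0.0287 0.0108] toolx [-0.0173  0.8186 -0.5741]
q [ 0.5477  0.6865  1.4718 -0.5421  1.3458  0.7447] F [-0.2959  4.7027  2.7454] M [0.4468 0.088  0.0777] w 0.026258196317788484
```

Request:
{"method": "carry_out", "body": {"series": [[[0,0,0.0003],[0,0,0],10],[[0,-0.0005,0],[0,0,0],10],[[0,0,0],[0,0,0],10],[[0,0,0],[0,0,0],10]]}}

```text
clock: 16.0
tool_pos: [0.516, 0.1975, 0.0459]
ee_rot: [0.22, 0.666, 0.683, -0.206]
wrist_force: [2.0, 1.4, -0.5]
gripper_width: 0.0263
```

```bash
python3 st.py
```

```text
clk 16.0 tcp [0.516  0.1975 0.0459] grasp [0.5155 0.2084 0.0615]
toolz [ 0.0252 -0.5738 -0.8186] jaw [0.9995 0.0287 0.0107] toolx [-0.0173  0.8185 -0.5743]
q [ 0.5468  0.6856  1.4727 -0.5426  1.3456  0.7442] F [ 2.0303  1.4474 -0.4522] M [ 0.4602 -0.0958  0.1344] w 0.02627427321173348
```

Request:
{"method": "carry_out", "body": {"series": [[[0,-0.0005,0],[0,0,0],10],[[0,-0.0005,0],[0,0,0],10],[[0,0,0],[0,0,0],10],[[0,0,0],[0,0,0],10]]}}

```text
clock: 16.4
tool_pos: [0.516, 0.1966, 0.046]
ee_rot: [0.22, 0.666, 0.683, -0.206]
wrist_force: [1.0, 1.4, -0.5]
gripper_width: 0.0265
```

```bash
python3 st.py;python3 - <<'E'
from h import *
F=[]
for i in range(3):
    grab_frame("top"); F.append(state()["wrist_force"])
print(np.round(F,2))
E
```

```text
clk 16.4 tcp [0.516  0.1966 0.046 ] grasp [0.5155 0.2075 0.0615]
toolz [ 0.0253 -0.5737 -0.8186] jaw [0.9995 0.0288 0.0108] toolx [-0.0174  0.8185 -0.5742]
q [ 0.5456  0.6845  1.4745 -0.5431  1.3443  0.7435] F [ 0.9997  1.3703 -0.4555] M [ 0.4373 -0.0723  0.1345] w 0.026480146889796906
[[ 1.06  1.45  0.28]
 [ 1.19  1.55 -0.36]
 [ 0.9   0.17 -0.17]]
```

Request:
{"method": "carry_out", "body": {"series": [[[0,-0.0005,0],[0,0,0],10],[[0,-0.0005,0],[0,0,0],10],[[0,0,0],[0,0,0],10],[[0,0,0],[0,0,0],10]]}}

```text
clock: 16.95
tool_pos: [0.516, 0.1957, 0.046]
ee_rot: [0.22, 0.666, 0.683, -0.206]
wrist_force: [0.8, 1.9, -1.0]
gripper_width: 0.0261
```

Request:
{"method": "carry_out", "body": {"series": [[[0,-0.0005,0],[0,0,0],10],[[0,-0.0005,0],[0,0,0],10],[[0,0,0],[0,0,0],10],[[0,0,0],[0,0,0],10]]}}

```text
clock: 17.35
tool_pos: [0.516, 0.1948, 0.046]
ee_rot: [0.22, 0.666, 0.683, -0.206]
wrist_force: [1.4, 4.4, 0.5]
gripper_width: 0.0259
```

```bash
python3 st.py;python3 - <<'E'
from h import *
F=[]
for i in range(3):
    p,d=grab_frame("top"); F.append(state()["wrist_force"])
print(np.round(F,2))
cv2.imwrite("pics/t10.png",cv2.resize(p[110:230,130:300],None,fx=4.7,fy=4.7,interpolation=cv2.INTER_CUBIC))
E
```

```text
clk 17.35 tcp [0.516  0.1948 0.046 ] grasp [0.5156 0.2057 0.0616]
toolz [ 0.0257 -0.5734 -0.8188] jaw [0.9995 0.0289 0.0111] toolx [-0.0173  0.8187 -0.5739]
q [ 0.543   0.6823  1.478  -0.5442  1.3416  0.7424] F [1.3618 4.3631 0.5115] M [ 0.8468 -0.0445  0.0832] w 0.025901319662380764
[[ 0.7   3.74  0.14]
 [ 0.78  4.13 -0.18]
 [ 1.47  4.54  0.82]]
```

View pics/t10.png

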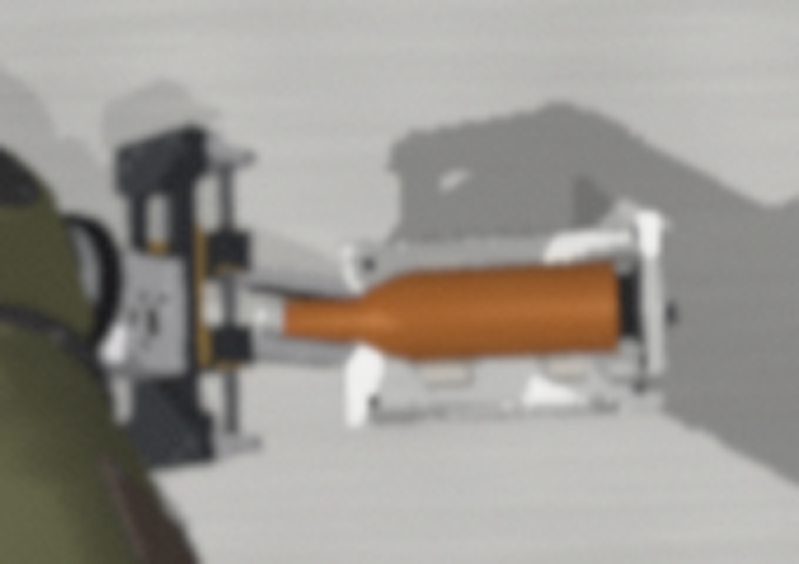

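Request:
{"method": "carry_out", "body": {"series": [[[0,-0.0005,0],[0,0,0],10],[[0,-0.0005,0],[0,0,0],10],[[0,0,0],[0,0,0],10],[[0,0,0],[0,0,0],10]]}}

```text
clock: 17.9
tool_pos: [0.5161, 0.1939, 0.046]
ee_rot: [0.219, 0.666, 0.683, -0.206]
wrist_force: [1.1, 5.4, 0.4]
gripper_width: 0.026
```

Request:
{"method": "carry_out", "body": {"series": [[[0,-0.0005,0],[0,0,0],10],[[0,-0.0005,0],[0,0,0],10],[[0,0,0],[0,0,0],10],[[0,0,0],[0,0,0],10]]}}

```text
clock: 18.3
tool_pos: [0.5161, 0.1933, 0.046]
ee_rot: [0.219, 0.666, 0.683, -0.205]
wrist_force: [1.1, 7.4, 0.7]
gripper_width: 0.026
```

```bash
cat > av.py <<'E'
from h import *
F=[];P=[]
for i in range(6):
    grab_frame("wrist"); s=state();F.append(s["wrist_force"]);P.append(s["tool_pos"])
print(np.mean(F,0).round(2),np.std(F,0).round(2),np.mean(P,0).round(5),s["gripper_width"],s["clock"])
E
python3 av.py
```

```text
[1.15 8.32 0.33] [0.31 0.66 0.71] [0.51611 0.19323 0.04604] 0.026028768954973844 18.6
```

Request:
{"method": "carry_out", "body": {"series": [[[0,-0.0005,0],[0,0,0],10],[[0,-0.0005,0],[0,0,0],10],[[0,0,0],[0,0,0],10],[[0,0,0],[0,0,0],10]]}}

```text
clock: 19.0
tool_pos: [0.5161, 0.1925, 0.046]
ee_rot: [0.219, 0.666, 0.683, -0.205]
wrist_force: [0.5, 10.4, 0.7]
gripper_width: 0.0262
```

```bash
python3 av.py
```

```text
[0.73 9.65 0.06] [0.53 0.36 0.47] [0.51613 0.19252 0.04603] 0.026142012846428357 19.3
```

Request:
{"method": "carry_out", "body": {"series": [[[0,-0.0004,0],[0,0,0],10],[[0,-0.0004,0],[0,0,0],10],[[0,0,0],[0,0,0],10],[[0,0,0],[0,0,0],10]]}}

```text
clock: 19.7
tool_pos: [0.5162, 0.192, 0.046]
ee_rot: [0.219, 0.666, 0.683, -0.205]
wrist_force: [0.6, 12.3, 0.9]
gripper_width: 0.026
```

```bash
python3 av.py
```

```text
[ 0.8  11.7   0.37] [0.63 0.38 0.42] [0.51616 0.19197 0.04604] 0.026138622073728232 20.0
```

Request:
{"method": "carry_out", "body": {"series": [[[0,0,0],[0,0,0],10],[[0,0,0],[0,0,0],10],[[0,0,0],[0,0,0],10],[[0,0,0],[0,0,0],10],[[0,0,0],[0,0,0],10],[[0,0,0],[0,0,0],10],[[0,0,0],[0,0,0],10],[[0,0,0],[0,0,0],10]]}}

```text
clock: 20.8
tool_pos: [0.5161, 0.192, 0.046]
ee_rot: [0.219, 0.666, 0.683, -0.205]
wrist_force: [0.4, 11.4, -0.0]
gripper_width: 0.0258
```

```bash
python3 av.py;python3 - <<'E'
from h import *
p,d=grab_frame("side"); cv2.imwrite("pics/s11.png",cv2.resize(p[130:290,180:390],None,fx=3.7,fy=3.7,interpolation=cv2.INTER_CUBIC))
T=camera_info("top");p,d=grab_frame("top"); cv2.imwrite("pics/t11.png",p)
for u in range(228,262,4):
    v=175; c,r=rays(T,[[u,v]]); print((c+r[0]*d[v,u]).round(4))
E
```

```text
[ 0.29 11.97  0.29] [0.46 0.56 0.49] [0.51615 0.19198 0.04604] 0.026649977854514978 21.1
[0.5177 0.1227 0.0853]
[0.517  0.1119 0.0873]
[0.5165 0.1012 0.0887]
[0.5167 0.0909 0.0857]
[0.516  0.0803 0.0878]
[0.5161 0.0698 0.0857]
[0.5158 0.0593 0.0857]
[0.5146 0.0487 0.0906]
[0.5148 0.0383 0.0879]
```

View pics/s11.png

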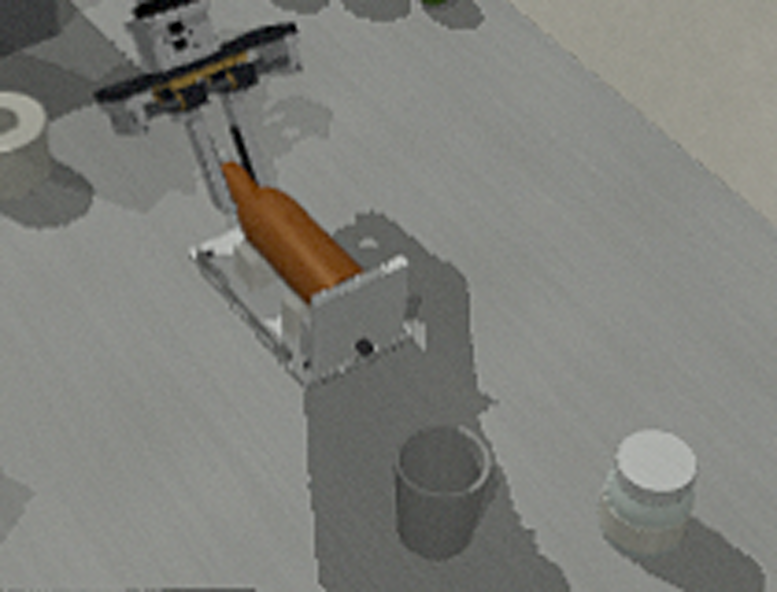

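View pics/t11.png

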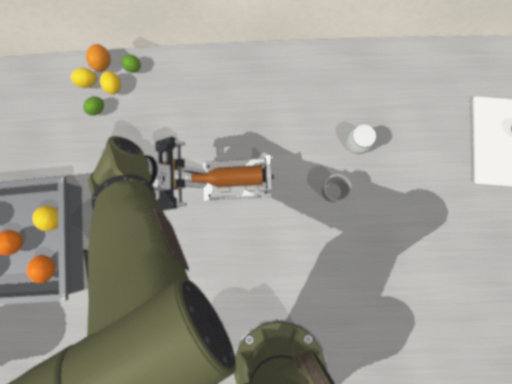

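```bash
python3 -c "
from station import *
print(hand_in())"
```

```text
the job is handed in; nothing more can be done
None
```

The bottle is lying on its side in both V saddles, base towards the buffer. The fingers are holding it by the neck and pressing it on the buffer with an estimated 10 to 10.5 N. The job is handed in.

**How it went:** I picked the bottle up by the body near its balance point, turned it flat and laid it in the saddles. The first contact with the saddles was slightly to one side, about 4 N, and I corrected it by 1 mm before letting go. I then regripped the neck at 40 N and pushed lengthwise until the base met the buffer. The gripper leans away from the body, so the body is free for the label.

**Last checks**
- **Push:** the wrist read 11.7 to 12.0 N lengthwise and stayed steady for over a second. About 1.4 N of that is rubbing and sensor offset, measured while the bottle was sliding before contact. The travel since contact, about 3.7 mm including some give in the grip, agrees with about 10 to 11 N.
- **Side and vertical load:** both were below 1 N.
- **Seating:** depth readings along the body top were 85 to 91 mm where 89.5 mm is expected, and they showed no tilt. Most read 1 to 4 mm low, which I took to be camera error.
- **Bystanders:** the jar and cup look unmoved in the last views. The arm hides the label roll from above, and in the side view only part of it shows, standing as before.
- **Camera disagreement:** the wrist and top cameras differed by about 2 mm on absolute positions. Their bottle-to-cradle distance across the cradle agreed, so I used that for the sideways placement.
- **Time:** the clock read about 21 s of the 64 s allowed.

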